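# Complete the row of bending dies on a die rail

### The job

One place in the row of bending dies on the die rail is empty. Take the loose die that fits it (40 mm wide) from the bench and set it into the gap, heel to the rear under the keeper strip, and press it fully down into the seat until its spring plunger has snapped in and it stands upright and in line with its neighbours. Do not shift the dies already in the row, leave the two spare dies of other widths and the other things on the bench as they are, and let go of the die.

Things in the scene. Friction and masses are not known exactly. Their poses are not given: they have to be found in the camera images.
- rail: Die rail: blackened steel bar 380 mm long, fixed to the bench. Origin on the bench under the middle of the apron's rear edge; x to the rear (away from the robot), y along the row to the left, z up. In front lies the apron, a flat ledge from x -85 to 0 mm, top at z 23 mm; behind it the seat that holds the row, then the keeper strip.
- seat (a point): Middle of the seat floor (rail x 30, y 0, z 13 mm). The seat runs from rail x 0 to 60 mm, 10 mm below the apron. Slid rearwards over the apron, a die tips rear-down over the apron's edge by itself and its heel runs under the lip; its front then hangs on its plunger until pressed down. Seated, its origin is at rail x 25 to 27, z 13 mm.
- keeper_lip (a point): Middle of the front lower edge of the keeper strip's lip (rail x 55, y 0, z 24 mm): 11 mm over the seat's floor, overhanging it from x 55 to the strip's wall at x 60 mm. The strip's top is at z 34 mm, its rear at x 90 mm. The heel must go under the lip, so a die cannot be lowered upright into the seat.
- left_die: Die in the row, the gap's neighbour on the +y side; same shape as die, seated, loose, top 58 mm above the bench. Origin at the middle of its underside (50 x 40 mm body without heel). Its centre and right_die's stand 81.5 mm apart: the gap is 41.5 mm wide. The row's place along the rail varies.
- right_die: Die in the row, the gap's neighbour on the -y side; otherwise as left_die.
- outer_left: 30 mm wide die in the row, beyond left_die (+y), packed against a fixed 25 mm wide end stop; otherwise shaped as die.
- outer_right: 50 mm wide die in the row, beyond right_die (-y), packed against a fixed end stop; otherwise shaped as die.
- die: The loose die to fit: plain steel, upright on the bench left of the rail, among two spare dies (the three swap places). Body 50 (x) by 40 (y) by 45 mm high; V-groove along y in its top, 24 wide, 12 deep, between flat 13 mm shoulders. Heel at the rear (+x) foot: 8 long, 34 wide, 8 mm high. Rear upright corners chamfered 1.5 mm. 0.5 to 0.9 kg. Origin: middle of body's underside.
- plunger_nose (a point): Tip of the spring plunger in the loose die's front face (die x -29, z 8.5 mm): 12 mm wide, 4 mm proud, from 1 to 9.5 mm above the die's underside, bevelled below; sprung with 5 to 11 N. It catches on the apron's rear edge and keeps the die's front about 5 mm high until the front shoulder is pressed down with 10 to 20 N; then it snaps in.
- spare_narrow: Spare die 25 mm wide, otherwise the same shape, standing on the bench; not for this gap. Origin in the middle of its underside.
- spare_wide: Spare die 55 mm wide, otherwise the same shape, standing on the bench; not for this gap. Origin in the middle of its underside.
- hammer: Bystander: hammer lying right of the rail; origin on the bench under its middle.
- wrench: Bystander: spanner lying behind the rail; origin on the bench under its middle.
- grinding_disc: Bystander: dark grinding disc, 125 mm diameter, 6 mm thick, lying flat behind the spare dies; origin at the centre of its underside.
- spray_can: Bystander: aluminium spray can, 65 mm diameter, 190 mm high, standing behind the rail on the right; origin at the centre of its foot.
- angle_offcut: Bystander: 90 mm offcut of 40 mm steel angle, lying left of the spare dies; origin at the middle of its underside.
Things that resemble listed ones, but are neither listed nor needed, are in the scene too. What is shaped like the die but red is not meant.

How it is judged (in metres and radians):
At the end, for the whole second after the job is handed in: The 40 mm die is in the gap, down in the seat within 2 mm, 22.5 to 29.5 mm behind the apron's rear edge, upright within 0.04 rad, square within 0.05 rad, within 45 mm of each neighbour's centre, at rest; the row's four dies within 4 mm of their start, both neighbours upright (z of die in the frame of rail below 0.015 m and x of die in the frame of rail between 0.0225 and 0.0295 m and angle between each of die, left_die, right_die's own z axis and vertical below 0.04 rad and angle between the x axis of die and the x axis of rail, either way round below 0.05 rad and horizontal distance between die and left_die below 0.045 m and horizontal distance between die and right_die below 0.045 m and linear speed of die below 0.01 m/s and distance of each of left_die, right_die, outer_left, outer_right from where it was at the start of the episode below 0.004 m); the robot touches nothing.
It fails at once if A die of the row is shifted by more than 8 mm (distance of any of left_die, right_die, outer_left, outer_right from where it was at the start of the episode above 0.008 m).
It fails at once if A spare die of another width is shifted by more than 20 mm (distance of any of spare_narrow, spare_wide from where it was at the start of the episode above 0.02 m).
It fails at once if The hammer, spanner, disc, spray can or angle offcut is shifted by more than 30 mm (distance of any of hammer, wrench, grinding_disc, spray_can, angle_offcut from where it was at the start of the episode above 0.03 m).
It also fails if it takes over 64 s, if anything falls off the work surface, if the arm or the gripper's body presses on something with over 40 N, if the wrist force passes 120 N, or if a joint passes its speed limit or range.

### The arm

A 6-joint arm with a two-finger parallel gripper is mounted at the origin on the work surface. World frame = base frame: x ahead of the robot, y to its left, z up, the work surface at z = 0. Lengths are in mm, angles in rad, forces in N, time in s.
With the tool pointing down it reaches from about 275 to 750 mm from the base axis. Payload 10.2 kg.
Tool frame: the origin (TCP) lies at the very end of the fingers, on their centre line; the grasp point (between the pads) lies 19 mm behind it; z points along the fingers, y is the line along which they close (so a half turn about z gives the same grasp; the last joint's range is limited). The gripper opens to 85 mm and grips with 20 to 120 N. Pads are 22 mm wide; open, the fingers measure 114 mm over their backs; the gripper's body (76 mm by 85 mm) begins 54 mm behind the grasp point. The pads swing forward as they close: fully open they stand 13 mm farther back than shut.
Start: joints at [1.087, 0.313, 1.498, -0, 1.331, -0.223], TCP at [135.386, 507.249, 231.294] pointing down, gripper open.
Joint ranges: [-2.94, 2.94], [-0.97, 2.17], [0.19, 2.56], [-1.23, 4.37], [0.02, 3.11], [-2.88, 2.88]. Speed limits (rad/s): [2.39, 2.39, 3.01, 3.14, 3.14, 3.14].

### API

Orientations are given as a unit quaternion [w, x, y, z].
In Python, from rig import ctrl, optics gives the robot as it stands. The module is installed in compiled form; this text tells all that it offers.
- The arm moves only by the shell command python3 -m handwheel 'ROWS' [FORCE]. ROWS is JSON, a list that holds one entry, the list of rows, each a list of 5 numbers: the gripper command: -1 is fully open, 1 is shut, values between are in proportion, then the shift along the world's x, y, z in units of 50 mm (1.0 is 50 mm), then the turn about the world's z in units of 8 degrees (1.0 is 8 degrees). In form: [[[gripper, tx, ty, tz, twist], ...]]. A call has 1 to 10 rows; each row shifts and turns the commanded pose from where the row before left it; what a row does not reach is not made up. A row lasts 1/10 s, in which the tool goes at most 50 mm and 8.59 degrees, less where a joint would pass 70% of its speed; a pose out of reach is approached as far as the arm can. A call is refused whole if a number of a shift passes 1 or a number of a turn 1, either way. A call with a gripper value outside its range is refused whole. The fingers move at their own pace and stop on an object; FORCE is the grip in N (left out, the last holds). Time passes only in rows, so rows that do not move let the fingers close. It gives the time, the measured TCP pose, the force, the opening and the grip force at its end, in the units of the state.
- ctrl.sense(): the state, without advancing time (a new reading comes with each control period).
- optics.capture(name): name is "scene" or "side" or "wrist"; returns a dict with "img" (384x512x3 uint8, blue, green, red), "K" (3x3 intrinsics, pixels), "R" (3x3) and "t" (3): a world point X has camera coordinates R X + t. Camera axes: x right, y down, z forward; pixel columns grow to the right and rows downward; lengths in mm; the calibration is good to about 2 mm. A picture is of the moment at which its call begins. There is no depth.
- ctrl.finish_job(): hands the job in; it is judged then, once.
The state is a dict: "time_s": time; "joints": joint angles; "dq": joint speeds; "tau": joint torques, N m; "eef_pos": TCP position; "ee_rot": TCP orientation; "force": force on the tool from outside, world axes, zero at the start; "wrist_torque": the same for the moment, N m; "grip_width": opening from 0.0 (shut) to 1.0 (fully open); "grip_force": force on a finger pad.
Only numpy, scipy, OpenCV 4.12 (cv2) and the standard library are available. Lean on these libraries where they do the work, as an engineer would, in place of code of your own. Each camera call takes 0.05 s, during which the arm holds its last target. There are 200 camera calls.

## Working session

There is one attempt and no reset: what is moved stays moved. The work goes in short steps, Python scripts to look and compute and a shell command to move; the robot and the scene stay as the last step left them, time stands still between calls to the robot, and variables do not carry over. Pictures are saved under pics/ and viewed, at most 10 in all, crops included, and the job is handed in when it is done.

```bash
mkdir -p pics; cat > h.py <<'E'
import numpy as np,cv2
from rig import ctrl,optics
def cap(n,f=None):
    c=optics.capture(n)
    if f: cv2.imwrite('pics/'+f,c['img'])
    return c
def ray(c,u,v,z):
    K,R,t=[np.array(c[k],float) for k in('K','R','t')]
    o=-R.T@t.ravel(); d=R.T@np.linalg.inv(K)@np.array([u,v,1.]); return o+d*(z-o[2])/d[2]
def proj(c,X):
    K,R,t=[np.array(c[k],float) for k in('K','R','t')]
    p=K@(R@np.array(X,float)+t.ravel()); return p[:2]/p[2]
E
python3 - <<'E'
from h import *
a=cap('scene');b=cap('side');w=cap('wrist')
import pickle; pickle.dump((a,b,w),open('c0.pkl','wb'))
cv2.imwrite('pics/a.png',cv2.resize(a['img'],(800,600),interpolation=2));cv2.imwrite('pics/b.png',cv2.resize(b['img'],(800,600),interpolation=2))
for c in(a,b,w): print(-np.array(c['R']).T@np.array(c['t']).ravel(), np.array(c['R'])[2])
print(ctrl.sense())
E
```

```text
[1348.24078189  -31.62387408  873.0406572 ] [-0.68312818  0.04654539 -0.7288137 ]
[ 389.42649812 -842.35734218  559.20542723] [ 0.20125313  0.8418562  -0.50077472]
[ 59.80364006 527.03988497 374.34152888] [ 0.29540072 -0.08136396 -0.95190248]
{'time_s': 0.15, 'joints': array([ 1.08659396e+00,  3.13307338e-01,  1.49824094e+00, -2.99933419e-05,
        1.33099733e+00, -2.23383792e-01]), 'dq': array([ 5.40453574e-04, -2.35486366e-03, -1.65243198e-03, -3.84141219e-05,
        1.84782806e-03,  3.00274338e-04]), 'tau': array([ 1.24279897e-03, -4.12373006e+01, -2.59792614e+01, -1.66000905e-04,
        3.24833149e-03, -4.27968359e-05]), 'eef_pos': array([135.30378587, 507.07068895, 230.881915  ]), 'ee_rot': array([-1.51414700e-04,  1.30036414e-01,  9.91509104e-01, -4.52010142e-04]), 'force': array([-0.38377775, -0.44361635, -0.3569838 ]), 'wrist_torque': array([-0.04295913, -0.01358843,  0.0076334 ]), 'grip_force': 0.0, 'grip_width': 1.001198601467206}
```

View pics/a.png

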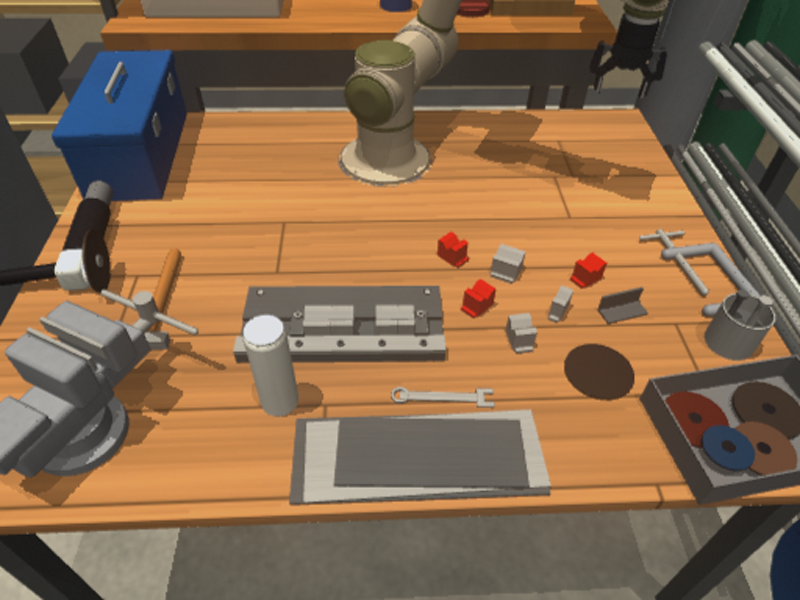

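View pics/b.png

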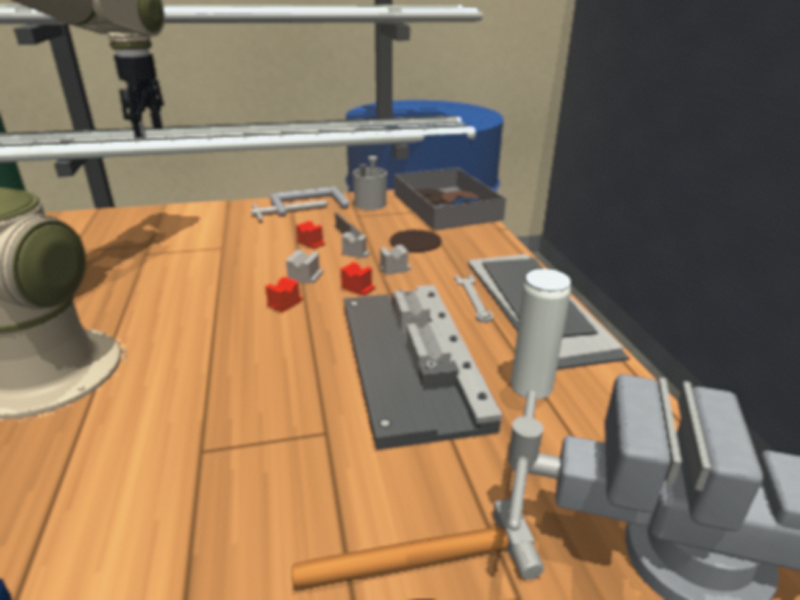

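In the scene picture there are three grey dies: (507,262) is the widest, (560,304) the narrowest and (521,332) is in between. The one at (521,332) should be the 40 mm die, and the three red ones are decoys. I'll confirm this in an enlarged crop and measure it.

```bash
python3 - <<'E'
from h import *
import pickle
a,b,w=pickle.load(open('c0.pkl','rb'))
im=a['img']
cv2.imwrite('pics/c.png',cv2.resize(im[145:245,270:403],(798,600),interpolation=cv2.INTER_CUBIC))
hsv=cv2.cvtColor(im,cv2.COLOR_BGR2HSV)
m=((hsv[...,1]<60)&(hsv[...,2]>60)).astype('uint8')
n,l,s,ce=cv2.connectedComponentsWithStats(m)
for i in range(1,n):
    if 60<s[i,4]<4000 and 140<ce[i][1]<240 and 140<ce[i][0]<420:
        print(s[i],ce[i],ray(a,*ce[i],25).round())
E
```

```text
[314 157  22  23 325] [324.25230769 167.68923077] [437. 242.  25.]
[351 183  15  23 169] [358.23668639 193.6035503 ] [556. 327.  25.]
[384 193  30  13 222] [398.54054054 199.05405405] [582. 444.  25.]
[326 201  17  24 295] [334.20677966 212.09491525] [627. 240.  25.]
```

View pics/c.png

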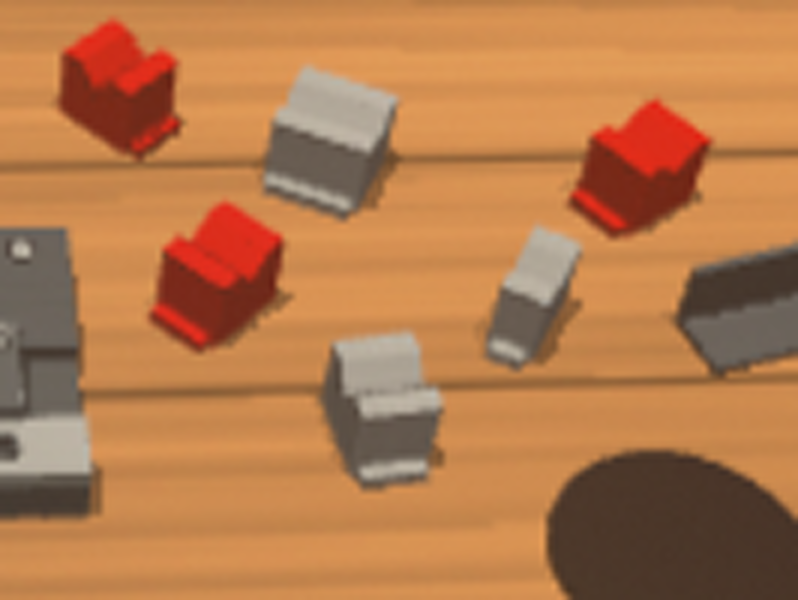

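The crop confirms it: the die at crop (390,410) is of medium width with its heel facing the camera (+x). The wide one is at (330,140) and the narrow one at (535,300). Next I work out the poses of the die and the rail.

```bash
python3 - <<'E'
from h import *
import pickle
a,b,w=pickle.load(open('c0.pkl','rb'))
cv2.imwrite('pics/d.png',cv2.resize(a['img'][175:235,145:290],(797,330),interpolation=cv2.INTER_CUBIC))
P=lambda q,z:ray(a,q[0]/6+270,q[1]/6+145,z)[:2]
for nm,q in dict(mid=[(359,416),(440,408),(333,343),(411,333)],wide=[(272,120),(378,150),(306,68),(398,98)],nar=[(505,287),(548,303),(538,230),(580,243)]).items():
    p=[P(x,45) for x in q]; e=p[1]-p[0]
    print(nm,np.round(p).tolist(),'w',np.linalg.norm(e).round(1),np.linalg.norm(p[3]-p[2]).round(1),'ctr',np.mean(p,0).round(1),'xaxis deg',np.degrees(np.arctan2(-e[0],e[1])).round(1))
E
```

```text
mid [[652.0, 219.0], [649.0, 259.0], [606.0, 215.0], [600.0, 254.0]] w 39.6 39.7 ctr [626.7 236.6] xaxis deg 5.4
wide [[445.0, 209.0], [470.0, 261.0], [404.0, 234.0], [429.0, 280.0]] w 58.1 52.6 ctr [437. 246.] xaxis deg -25.3
nar [[571.0, 307.0], [582.0, 326.0], [532.0, 333.0], [541.0, 352.0]] w 22.2 21.7 ctr [556.6 329.4] xaxis deg -31.2
```

View pics/d.png

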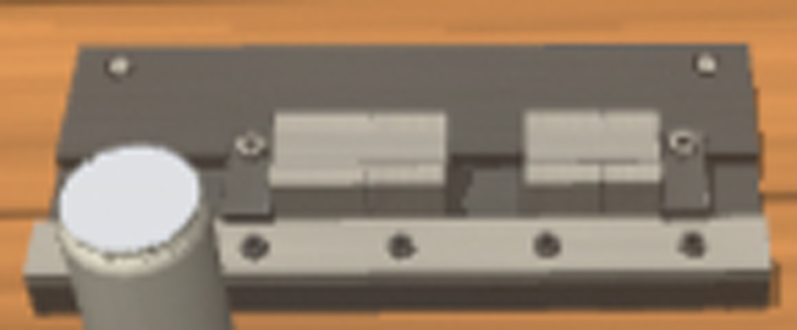

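The crop shows the row with the gap between crop x≈445 and 525 (shoulder tops at z 58). The rail's apron front corners are at (80,44) and (748,44), and the strip's rear corners are at (25,273) and (770,270).

```bash
python3 - <<'E'
from h import *
import pickle
a,b,w=pickle.load(open('c0.pkl','rb'))
P=lambda q,z:ray(a,q[0]/5.5+145-.4,q[1]/5.5+175-.4,z)[:2].round(1)
for q,z in [((80,44),23),((748,44),23),((25,273),34),((770,270),34),((445,111),58),((525,111),58),((445,185),58),((525,183),58),((275,113),58),((660,111),58)]: print(q,z,P(q,z))
E
```

```text
(80, 44) 23 [ 488.1 -283.4]
(748, 44) 23 [499.2  94. ]
(25, 273) 34 [ 662.4 -286.9]
(770, 270) 34 [673.   89.4]
(445, 111) 58 [579.4 -75.5]
(525, 111) 58 [580.6 -33.4]
(445, 185) 58 [631.3 -75. ]
(525, 183) 58 [631.2 -34.2]
(275, 113) 58 [ 578.1 -164.7]
(660, 111) 58 [582.8  37.9]
```

```bash
python3 -m handwheel '[[[-1,0.7,-0.38,0,-0.62],[-1,0.7,-0.38,0,-0.62],[-1,0.7,-0.38,0,-0.62],[-1,0.7,-0.38,0,-0.62],[-1,0.7,-0.38,0,-0.62],[-1,0.7,-0.38,0,-0.62],[-1,0.7,-0.38,0,-0.62],[-1,0.7,-0.38,0,-0.62],[-1,0.7,-0.38,0,-0.62],[-1,0.7,-0.38,0,-0.62]]]'
python3 -m handwheel '[[[-1,0.7,-0.38,-0.25,-0.62],[-1,0.7,-0.38,-0.25,-0.62],[-1,0.7,-0.38,-0.25,-0.62],[-1,0.7,-0.38,-0.25,-0.62],[-1,0,0,0,0],[-1,0,0,0,0]]]'
python3 - <<'E'
from h import *
w=cap('wrist'); import pickle; pickle.dump(w,open('w1.pkl','wb'))
s=ctrl.sense(); q=s['ee_rot']; print(s['eef_pos'],np.degrees(2*np.arctan2(q[2],q[1]))-90)
print([proj(w,(627,237,45)),proj(w,s['eef_pos'])])
cv2.imwrite('pics/e.png',w['img'])
E
```

```text
time_s: 1.15
eef_pos: [486.6, 316.2, 231.0]
ee_rot: [-0.0, 0.535, 0.845, -0.0]
force: [0.2, 0.3, -0.3]
grip_width: 1.002
grip_force: 0.0
time_s: 1.75
eef_pos: [625.4, 240.8, 180.3]
ee_rot: [-0.001, 0.672, 0.741, -0.001]
force: [-0.2, -0.3, -0.7]
grip_width: 0.998
grip_force: 0.0
[625.0150157  241.53711341 181.16450264] 5.6593872118045
[array([255.95646576, 180.02439601]), array([253.43753201, 250.79330068])]
```

View pics/e.png

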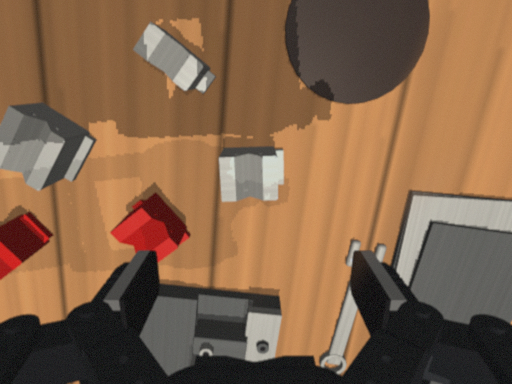

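The wrist view shows the target die with its top face at about (219..284, 155..201). Image right is +x and image up is +y.

```bash
python3 - <<'E'
from h import *
import pickle
w=pickle.load(open('w1.pkl','rb'))
hsv=cv2.cvtColor(w['img'],cv2.COLOR_BGR2HSV)
m=((hsv[...,1]<60)&(hsv[...,2]>90)).astype('uint8'); m[:,:205]=0;m[:,300:]=0;m[:130]=0;m[215:]=0
c=max(cv2.findContours(m,0,2)[0],key=cv2.contourArea)
print(cv2.minAreaRect(c),cv2.boundingRect(c))
p=[ray(w,*q,45)[:2] for q in cv2.boxPoints(cv2.minAreaRect(c))]
print(np.round(p,1),np.mean(p,0),[np.linalg.norm(p[i]-p[i-1]) for i in range(4)],[np.degrees(np.arctan2(*(p[i]-p[i-1])[::-1])) for i in range(4)])
E
```

```text
((251.3434600830078, 174.92910766601562), (50.00149154663086, 64.4139175415039), 87.79740142822266) (219, 149, 65, 53)
[[592.6 259.3]
 [646.7 266.7]
 [653.9 222.3]
 [597.1 214.4]] [622.5913553  240.66321881] [np.float64(45.164206823845774), np.float64(54.6781057702399), np.float64(45.023030411035904), np.float64(57.36042059574384)] [np.float64(95.78236558559688), np.float64(7.78020880118965), np.float64(-80.81004819907763), np.float64(-172.09258417021195)]
```

```bash
python3 -m handwheel '[[[-1,0,-0.06,-0.6,0],[-1,0,0,-0.6,0],[-1,0,0,-0.6,0],[-1,0,0,-0.6,0],[-1,0,0,-0.5,0],[-1,0,0,-0.3,0],[-1,0,0,-0.12,0],[-1,0,0,0,0]]]'
python3 -m handwheel '[[[1,0,0,0,0],[1,0,0,0,0],[1,0,0,0,0],[1,0,0,0,0],[1,0,0,0,0],[1,0,0,0,0],[1,0,0,0,0],[1,0,0,0,0]]]' 60
```

```text
time_s: 2.6
eef_pos: [625.3, 238.7, 15.7]
ee_rot: [0.0, 0.671, 0.741, 0.0]
force: [0.7, 0.5, -0.3]
grip_width: 1.001
grip_force: 0.0
time_s: 3.4
eef_pos: [625.6, 238.4, 16.6]
ee_rot: [0.0, 0.672, 0.741, 0.0]
force: [-3.7, -1.0, 6.5]
grip_width: 0.576
grip_force: 65.3
```

```bash
python3 -m handwheel '[[[1,0,0,0.3,0],[1,0,0,0.5,0],[1,0,0,0.5,0],[1,0,0,0.5,0],[1,0,0,0.4,0],[1,0,0,0,0]]]'
python3 -m handwheel '[[[1,-0.24,-0.65,0,-0.1],[1,-0.24,-0.65,0,-0.1],[1,-0.24,-0.65,0,-0.1],[1,-0.24,-0.65,0,-0.1],[1,-0.24,-0.65,0,-0.1],[1,-0.24,-0.65,0,-0.1],[1,-0.24,-0.65,0,-0.1],[1,-0.24,-0.65,0,-0.1],[1,-0.24,-0.65,0,-0.1],[1,0,0,0,0]]]'
python3 -m handwheel '[[[1,0,0,0,0],[1,0,0,-0.4,0],[1,0,0,-0.4,0],[1,0,0,0,0],[1,0,0,0,0]]]'
python3 - <<'E'
from h import *
w=cap('wrist'); import pickle; pickle.dump(w,open('w2.pkl','wb'))
s=ctrl.sense(); q=s['ee_rot']; print(s['eef_pos'],np.degrees(2*np.arctan2(q[2],q[1]))-90,s['grip_width'])
cv2.imwrite('pics/f.png',cv2.resize(w['img'],(800,600),interpolation=2))
E
```

```text
time_s: 4.0
eef_pos: [626.6, 238.5, 128.8]
ee_rot: [0.002, 0.672, 0.741, 0.002]
force: [1.0, 0.8, -6.3]
grip_width: 0.575
grip_force: 64.3
time_s: 5.0
eef_pos: [515.8, -57.3, 124.4]
ee_rot: [-0.001, 0.718, 0.696, -0.001]
force: [0.4, 0.3, -7.1]
grip_width: 0.572
grip_force: 64.9
time_s: 5.5
eef_pos: [517.6, -53.6, 85.4]
ee_rot: [-0.0, 0.716, 0.698, -0.0]
force: [0.2, 0.0, -4.8]
grip_width: 0.572
grip_force: 64.8
[517.91671284 -53.83879622  85.99606533] -1.534197644782168 0.577931141907372
```

View pics/f.png

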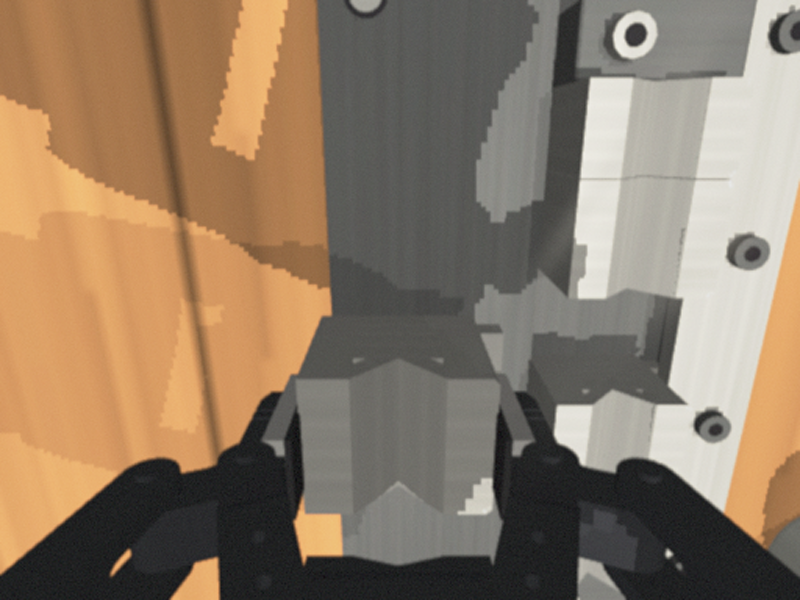

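The view shows the held die (top +y edge at row ~379, -y edge at ~514) and the gap. The left neighbour's edge is at (600,298) and the right neighbour's edge is at (570,405).

```bash
python3 - <<'E'
from h import *
import pickle
w=pickle.load(open('w2.pkl','rb'))
P=lambda u,v,z:ray(w,(u+.5)*.64-.5,(v+.5)*.64-.5,z)[:2].round(1)
print('die',[P(u,v,114.4) for u,v in[(299,379),(500,379),(306,513),(495,513)]])
print('gap',[P(u,v,58) for u,v in[(576,299),(556,404),(587,78),(578,300)]])
print('rail',[P(u,v,23) for u,v in[(318,0),(331,315)]])
print('seam',[P(u,v,58) for u,v in[(582,179),(730,179)]])
print('groove',[P(u,v,z) for u,v,z in [(399,360,102.4),(399,484,102.4),(612,291,46),(618,392,46)]])
E
```

```text
die [array([494.2, -33.3]), array([543.3, -34.7]), array([492.6, -73.1]), array([543.2, -74.4])]
gap [array([580. , -33.7]), array([575.8, -74.6]), array([577.9,  37.2]), array([580.8, -34.1])]
rail [array([493. ,  67.9]), array([489.7, -49.9])]
seam [array([578.8,   7. ]), array([626.5,   5.7])]
groove [array([518.6, -34.5]), array([517.6, -73.8]), array([597.3, -35.1]), array([603.8, -76.9])]
```

```bash
python3 -m handwheel '[[[1,0,0.024,-0.45,0],[1,0,0,-0.3,0],[1,0,0,-0.15,0],[1,0,0,0,0],[1,0.24,-0.007,0,0],[1,0.24,-0.007,0,0],[1,0.2,-0.006,0,0],[1,0,0,0,0],[1,0,0,0,0]]]'
python3 - <<'E'
from h import *
w=cap('wrist'); import pickle; pickle.dump(w,open('w3.pkl','wb'))
s=ctrl.sense(); q=s['ee_rot']; print(s['eef_pos'],np.degrees(2*np.arctan2(q[2],q[1]))-90,s['grip_width'])
cv2.imwrite('pics/g.png',cv2.resize(w['img'][150:345,130:390],(800,600),interpolation=2))
E
```

```text
time_s: 6.45
eef_pos: [551.4, -54.0, 40.9]
ee_rot: [0.0, 0.717, 0.697, 0.0]
force: [-0.4, -0.5, -5.9]
grip_width: 0.575
grip_force: 65.0
[551.20392035 -54.07894508  40.74987992] -1.5761089372555972 0.5733375555948554
```

View pics/g.png

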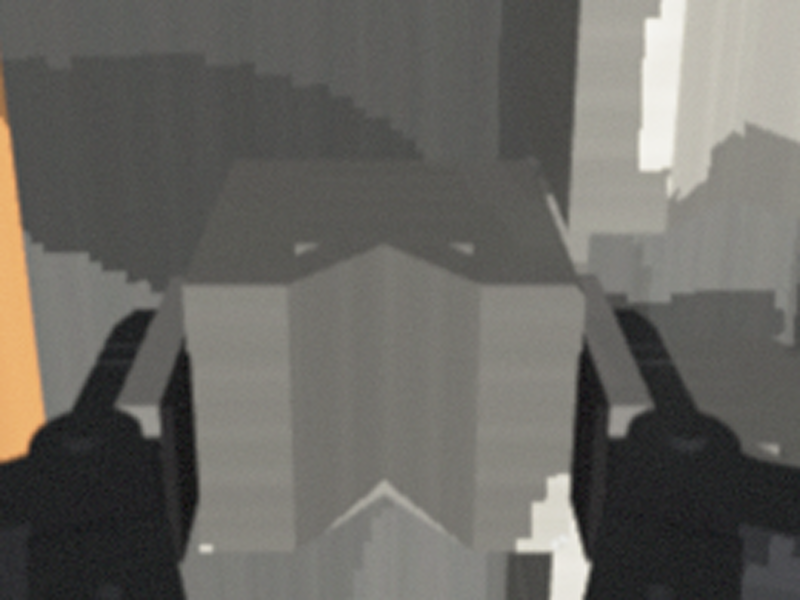

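```bash
python3 - <<'E'
from h import *
import pickle
w=pickle.load(open('w3.pkl','rb'))
P=lambda u,v,z:ray(w,(u+.5)*260/800-.5+130,(v+.5)*195/600-.5+150,z)[:2].round(1)
print('die',[P(u,v,69.2) for u,v in[(184,286),(583,286),(197,549),(574,549)]])
print('gap',[P(u,v,58) for u,v in[(572,234),(590,234),(660,234)]])
E
```

```text
die [array([527.2, -34.1]), array([577. , -35.6]), array([525.5, -74. ]), array([577. , -75.5])]
gap [array([577.5, -33.6]), array([580. , -33.6]), array([589.4, -33.9])]
```

```bash
python3 -m handwheel '[[[1,0,0.02,0,0],[1,0,0,0,0],[1,0.06,-0.002,0,0],[1,0.06,-0.002,0,0],[1,0,0,0,0]]]'
python3 -m handwheel '[[[1,0.06,-0.002,0,0],[1,0.06,-0.002,0,0],[1,0,0,0,0]]]'
```

```text
time_s: 7.0
eef_pos: [557.8, -53.3, 40.3]
ee_rot: [0.0, 0.717, 0.697, 0.0]
force: [0.4, 0.2, -5.8]
grip_width: 0.574
grip_force: 65.0
time_s: 7.3
eef_pos: [563.8, -53.5, 40.3]
ee_rot: [0.0, 0.717, 0.697, 0.0]
force: [-0.9, -0.7, -5.8]
grip_width: 0.572
grip_force: 65.0
```

```bash
python3 -m handwheel '[[[1,0,0,-0.015,0],[1,0,0,0,0],[0.5,0,0,0,0],[-1,0,0,0,0],[-1,0,0,0,0],[-1,0,0,0,0],[-1,0,0,0,0]]]'
python3 -m handwheel '[[[-1,0,0,0.5,0],[-1,0,0,0.7,0],[1,-0.5,0.014,0,0],[1,-0.6,0.017,0,0],[1,0,0,0,0],[1,0,0,0,0],[1,0,0,0,0],[1,0,0,0,0],[1,0,0,0,0]]]'
```

```text
time_s: 8.0
eef_pos: [563.6, -53.5, 39.8]
ee_rot: [0.0, 0.717, 0.697, 0.0]
force: [0.1, 0.1, -0.1]
grip_width: 1.002
grip_force: 0.0
time_s: 8.9
eef_pos: [508.8, -51.9, 99.4]
ee_rot: [0.0, 0.717, 0.697, -0.0]
force: [-0.6, -0.4, 0.4]
grip_width: -0.002
grip_force: 0.0
```

```bash
python3 -m handwheel '[[[1,0,0,-0.7,0],[1,0,0,-0.55,0],[1,0,0,0,0],[1,0.1,-0.003,0,0],[1,0.1,-0.003,0,0],[1,0.1,-0.003,0,0]]]'
python3 -m handwheel '[[[1,0.1,-0.003,0,0],[1,0.1,-0.003,0,0],[1,0.1,-0.003,0,0],[1,0.1,-0.003,0,0]]]'
python3 -m handwheel '[[[1,0.08,-0.002,0,0],[1,0.06,-0.002,0,0],[1,0,0,0,0]]]'
python3 - <<'E'
from h import *
w=cap('wrist'); import pickle; pickle.dump(w,open('w4.pkl','wb'))
cv2.imwrite('pics/i.png',cv2.resize(w['img'][100:340,150:470],(800,600),interpolation=2))
E
```

```text
time_s: 9.5
eef_pos: [524.7, -52.6, 38.4]
ee_rot: [0.001, 0.717, 0.697, 0.001]
force: [-0.9, -0.5, 2.2]
grip_width: 0.002
grip_force: 1.9
time_s: 9.9
eef_pos: [543.8, -52.9, 37.0]
ee_rot: [-0.0, 0.717, 0.697, 0.0]
force: [-2.4, -0.2, -1.5]
grip_width: -0.001
grip_force: 1.1
time_s: 10.2
eef_pos: [550.8, -53.2, 37.0]
ee_rot: [0.0, 0.717, 0.697, 0.0]
force: [-0.1, 0.3, -0.6]
grip_width: -0.0
grip_force: 0.0
```

View pics/i.png

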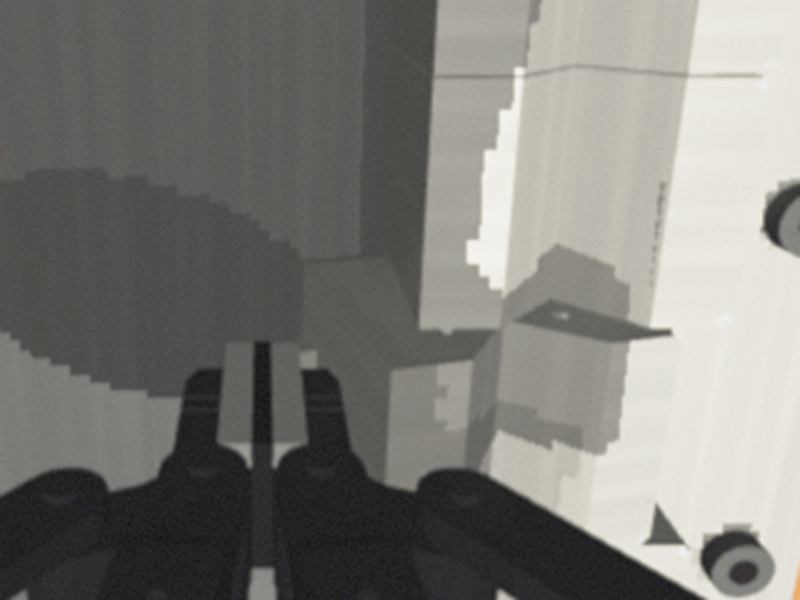

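The die has tipped rear-down into the gap, with its front shoulder at about (430,420). I'll keep pushing gently.

```bash
python3 -m handwheel '[[[1,0.06,-0.002,0,0],[1,0.06,-0.002,0,0],[1,0,0,0,0]]]'
python3 -m handwheel '[[[1,0.06,-0.002,0,0],[1,0.04,-0.001,0,0],[1,0,0,0,0]]]'
python3 -m handwheel '[[[1,0.04,-0.001,0,0],[1,0,0,0,0]]]'
```

```text
time_s: 10.55
eef_pos: [556.8, -53.4, 37.1]
ee_rot: [0.0, 0.717, 0.697, 0.0]
force: [-0.6, -0.4, 0.1]
grip_width: -0.001
grip_force: 0.3
time_s: 10.85
eef_pos: [561.7, -53.5, 37.1]
ee_rot: [0.0, 0.717, 0.697, 0.0]
force: [-0.9, -0.1, -0.3]
grip_width: 0.002
grip_force: 0.4
time_s: 11.05
eef_pos: [563.6, -53.6, 37.0]
ee_rot: [0.0, 0.717, 0.697, 0.0]
force: [-0.8, 0.3, -1.2]
grip_width: -0.002
grip_force: 0.6
```

```bash
python3 -m handwheel '[[[1,0.04,-0.001,0,0],[1,0,0,0,0]]]'
python3 -m handwheel '[[[1,0.04,-0.001,0,0],[1,0,0,0,0]]]'
python3 - <<'E'
from h import *
w=cap('wrist'); import pickle; pickle.dump(w,open('w5.pkl','wb'))
cv2.imwrite('pics/j.png',cv2.resize(w['img'][100:340,150:470],(800,600),interpolation=2))
E
```

```text
time_s: 11.25
eef_pos: [565.3, -53.6, 36.9]
ee_rot: [-0.0, 0.717, 0.697, -0.0]
force: [-3.5, 0.3, -1.1]
grip_width: 0.003
grip_force: 1.0
time_s: 11.45
eef_pos: [565.5, -53.5, 36.8]
ee_rot: [-0.002, 0.717, 0.697, -0.002]
force: [-13.1, -1.2, 6.0]
grip_width: 0.002
grip_force: 6.5
```

View pics/j.png

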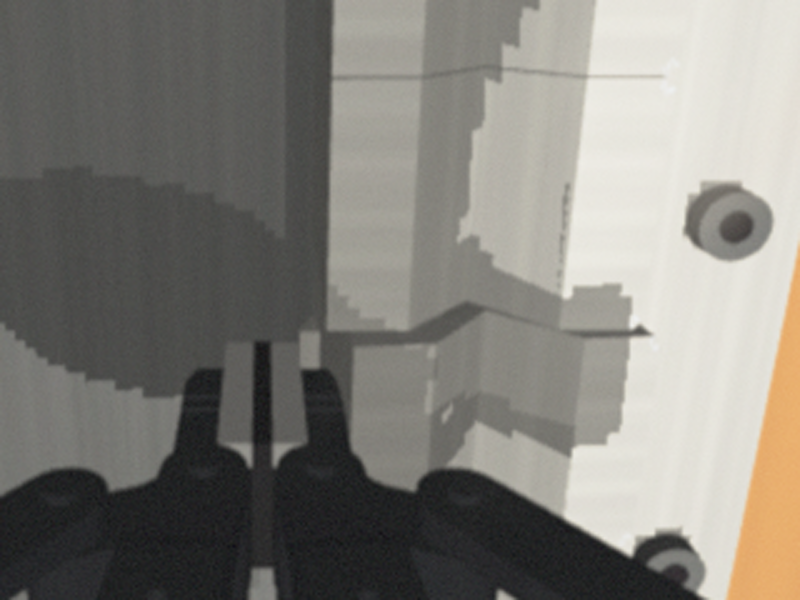

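The push force rose to 13 N, so the heel is against the wall under the lip. The die sits level with the row except for its raised front. Next I back off, go over the front shoulder and press.

```bash
python3 -m handwheel '[[[1,-0.3,0.008,0,0],[1,0,0,0.5,0],[1,0,0,0.4,0],[1,0.3,-0.009,0,0],[1,0.35,-0.01,0,0],[1,0,0,0,0],[1,0,0,-0.2,0],[1,0,0,-0.1,0]]]'
python3 -m handwheel '[[[1,0,0,-0.06,0],[1,0,0,-0.04,0]]]'
```

```text
time_s: 12.3
eef_pos: [583.9, -54.0, 65.7]
ee_rot: [-0.001, 0.717, 0.697, -0.0]
force: [-0.3, -0.1, -0.6]
grip_width: 0.001
grip_force: 0.0
time_s: 12.5
eef_pos: [584.2, -54.1, 61.7]
ee_rot: [-0.001, 0.717, 0.697, -0.0]
force: [-6.8, 0.0, 10.4]
grip_width: -0.001
grip_force: 5.0
```

Contact. I'll press on in small steps.

```bash
python3 -m handwheel '[[[1,0,0,-0.03,0],[1,0,0,-0.03,0],[1,0,0,0,0]]]'
python3 -m handwheel '[[[1,0,0,-0.02,0],[1,0,0,-0.02,0],[1,0,0,0,0]]]'
```

```text
time_s: 12.8
eef_pos: [584.3, -54.2, 59.9]
ee_rot: [-0.0, 0.717, 0.697, -0.0]
force: [-3.4, 0.7, 6.5]
grip_width: -0.001
grip_force: 3.4
time_s: 13.1
eef_pos: [584.8, -54.3, 58.0]
ee_rot: [0.0, 0.717, 0.697, 0.0]
force: [-6.4, 1.0, 13.9]
grip_width: -0.002
grip_force: 7.0
```

```bash
python3 -m handwheel '[[[1,0,0,-0.02,0],[1,0,0,0,0]]]'
python3 -m handwheel '[[[1,0,0,-0.02,0],[1,0,0,0,0]]]'
```

```text
time_s: 13.3
eef_pos: [584.9, -54.3, 58.0]
ee_rot: [0.0, 0.717, 0.697, -0.0]
force: [-8.6, 1.0, 17.6]
grip_width: -0.001
grip_force: 8.9
time_s: 13.5
eef_pos: [584.9, -54.3, 57.9]
ee_rot: [0.001, 0.717, 0.697, 0.0]
force: [-11.5, 1.3, 26.6]
grip_width: -0.001
grip_force: 13.1
```

Firm stop at z 57.9 with force rising to 27 N: the die is seated. I'll retreat and check.

```bash
python3 -m handwheel '[[[1,0,0,0.3,0],[1,0,0,0.7,0],[1,0,0,0.7,0],[1,-0.6,0,0.4,0],[1,-0.8,0,0,0],[1,-0.6,0,0,0],[1,0,0,0,0],[1,0,0,0,0]]]'
python3 - <<'E'
from h import *
w=cap('wrist'); a=cap('side'); import pickle; pickle.dump((w,a),open('w6.pkl','wb'))
p=proj(w,(605,-54,58)).astype(int); q=proj(a,(605,-54,58)).astype(int); print(p,q)
A=w['img'][max(0,p[1]-90):p[1]+90,max(0,p[0]-120):p[0]+120]; B=a['img'][q[1]-45:q[1]+45,q[0]-60:q[0]+60]
f=lambda x:cv2.resize(x,(400,400*x.shape[0]//x.shape[1]),interpolation=cv2.INTER_CUBIC)
A,B=f(A),f(B); h=min(len(A),len(B)); cv2.imwrite('pics/k.png',np.hstack([A[:h],B[:h]]))
E
```

```text
time_s: 14.3
eef_pos: [485.1, -54.4, 160.5]
ee_rot: [0.001, 0.717, 0.697, 0.0]
force: [-0.2, -0.5, 0.3]
grip_width: -0.0
grip_force: 0.0
[408 182] [268 202]
```

View pics/k.png

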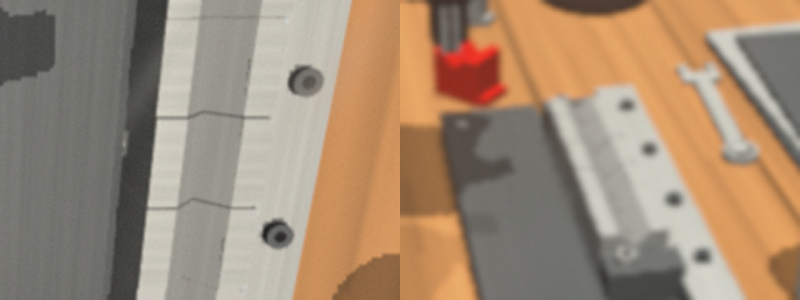

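The row is now continuous. The new die, between the seams at (210,117) and (200,207), is flush and in line with its neighbours, and the gripper is clear, so I hand the job in.

```bash
python3 -c "
from rig import ctrl
print(ctrl.finish_job())"
```

```text
the job is handed in; nothing more can be done
None
```

The 40 mm die is in the gap and pressed to a firm stop at seat height, flush and in line with its neighbours in the last picture; the gripper is clear and the job is handed in (verdict not returned).

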